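# Pack the setting ring and snap the case lid shut

## Task

Pack the steel setting ring for transit: put it flat into the foam pocket of the open grey case, then set the blue lid fully down on the case with its four orange snap tabs still raised. Press each tab down in turn until all four have snapped home, then let go and leave the other parts on the plate where they are.

Things in the scene. Friction and masses are not known exactly. Their poses are not given: they have to be found in the camera images.
- ring_center (a point): steel setting ring, plain bright ring 33 mm across and 20 mm high with a small bore, standing flat on the plate; this point is its centre, half-way up (10 mm above its underside)
- case: open grey plastic transit case fixed to the plate, 100 mm (its x) by 130 mm (its y) outside, 50 mm high, walls 4 mm; a lip runs round its top edge outside, 6 mm out and 4 mm high (112 x 142 mm over the lip). Origin: centre of its underside, z up. Inside it is a grey foam insert whose top is 22 mm above the underside, with one square pocket in the middle
- pocket (a point): centre of the floor of the foam pocket, which is 46 x 46 mm square, 8 mm deep, floor 14 mm above the plate; the ring in it stands 12 mm proud of the foam
- lid: loose blue lid, about 0.4 kg, right way up. Origin: centre of the foot of its locating rim, z up. Above it: hollow rim 0 to 8 mm (89 x 119 mm, lower half 84 x 114; 1.5 mm clear of the case walls each side), plate 8 to 13 mm (104 along x, 134 along y). Fully on, the plate lies on the case rim, origin 42 mm above the case's underside, long side along the case's long side; either way round will do
- lid_grip (a point): centre of the black handle bar on the lid, 24 mm above the lid's origin: bar 50 mm long along the lid's x, 14 mm thick along the lid's y, 22 mm high (from 13 to 35 mm above the lid's origin); pinch it across the lid's y
- tab_front_pad (a point): pressing point: centre of the top of an orange snap tab, on the lid's side at -x of the lid. Pad 36 mm along the rim, 28 mm outward, level, with a hook hanging outside the rim. The point moves with the tab: raised it is 30.5 mm above the lid's origin (72 mm above the plate, lid on the case), home 19 to 20 mm; 48 mm from the lid's centre, above the case wall
- tab_back_pad (a point): pressing point: centre of the top of an orange snap tab, on the lid's side at +x of the lid. Pad 36 mm along the rim, 28 mm outward, level, with a hook hanging outside the rim. The point moves with the tab: raised it is 30.5 mm above the lid's origin (72 mm above the plate, lid on the case), home 19 to 20 mm; 48 mm from the lid's centre, above the case wall
- tab_left_pad (a point): pressing point: centre of the top of an orange snap tab, on the lid's side at +y of the lid. Pad 36 mm along the rim, 28 mm outward, level, with a hook hanging outside the rim. The point moves with the tab: raised it is 30.5 mm above the lid's origin (72 mm above the plate, lid on the case), home 19 to 20 mm; 63 mm from the lid's centre, above the case wall
- tab_right_pad (a point): pressing point: centre of the top of an orange snap tab, on the lid's side at -y of the lid. Pad 36 mm along the rim, 28 mm outward, level, with a hook hanging outside the rim. The point moves with the tab: raised it is 30.5 mm above the lid's origin (72 mm above the plate, lid on the case), home 19 to 20 mm; 63 mm from the lid's centre, above the case wall
- tab_front (a joint): how far that tab is pressed down (m): 0 raised (as at the start), stop at 0.013. Pressing takes about 3 to 6 N, rigid at the stop; beyond 0.011 the sprung hook clicks under the case's lip and holds the tab at about 0.011 when let go; before that, or with the lid off the case, it springs back up
- tab_back (a joint): how far that tab is pressed down (m): 0 raised (as at the start), stop at 0.013. Pressing takes about 3 to 6 N, rigid at the stop; beyond 0.011 the sprung hook clicks under the case's lip and holds the tab at about 0.011 when let go; before that, or with the lid off the case, it springs back up
- tab_left (a joint): how far that tab is pressed down (m): 0 raised (as at the start), stop at 0.013. Pressing takes about 3 to 6 N, rigid at the stop; beyond 0.011 the sprung hook clicks under the case's lip and holds the tab at about 0.011 when let go; before that, or with the lid off the case, it springs back up
- tab_right (a joint): how far that tab is pressed down (m): 0 raised (as at the start), stop at 0.013. Pressing takes about 3 to 6 N, rigid at the stop; beyond 0.011 the sprung hook clicks under the case's lip and holds the tab at about 0.011 when let go; before that, or with the lid off the case, it springs back up
- flange_center (a point): bystander: aluminium disc with bolt holes, 90 mm across, 22 mm high; this point is its centre, half-way up
- collar_center (a point): bystander: flanged metal bush, 48 mm across, 18 mm high; this point is its centre, half-way up
- block_center (a point): bystander: milled aluminium block with two bores, 50 x 16 x 40 mm, standing; this point is its centre, half-way up
- ram_front (a point): obstacle: lower front edge of the measuring machine's fixed square grey ram (83 x 66 mm, this is the middle of its front face), which hangs over the plate from here upward and 83 mm backward, with a thin stylus below it; keep the arm, wrist and gripper clear: cross from one side to the other with the tool drawn in to about 0.45 m from the base
There are look-alikes about, which are no part of the job. Leave any pink or turquoise look-alike of the part that bears ring_center alone.

How it is judged (in metres and radians):
On the way, in this order (a step that is already met when the one before it is completed fails the run):
1. the ring lies flat in the foam pocket (horizontal distance between ring_center and pocket below 0.012 m and z of ring_center in the frame of case between 0.02 and 0.028 m), for 0.2 s.
2. the lid is fully down on the case with all four tabs still raised and the ring in its pocket (all of step 1 and horizontal distance between lid and case below 0.005 m and z of lid in the frame of case between 0.039 and 0.0445 m and angle between lid's own z axis and vertical below 0.05 rad and angle between the x axis of lid and the x axis of case, either way round below 0.08 rad and value of joint each of tab_front, tab_back, tab_left, tab_right below 0.004 m), for 0.2 s.
3. all four tabs are snapped home with the lid down (horizontal distance between lid and case below 0.005 m and z of lid in the frame of case between 0.039 and 0.0445 m and angle between lid's own z axis and vertical below 0.05 rad and angle between the x axis of lid and the x axis of case, either way round below 0.08 rad and value of joint each of tab_front, tab_back, tab_left, tab_right above 0.0095 m), for 0.2 s.
At the end, for the whole second after the job is handed in: Ring flat in the pocket (centre within 12 mm sideways, 20 to 28 mm above the case's underside); lid at rest, level, on the case (within 5 mm sideways and 0.08 rad, origin 39 to 44.5 mm above the case's); all four tabs home (pressed over 9.5 mm) (all of step 1 and all of step 3 and linear speed of lid below 0.02 m/s); the robot touches nothing.
It fails at once if a bystander (disc, flanged bush or milled block) is moved more than 20 mm (distance of any of flange_center, collar_center, block_center from where it was at the start of the episode above 0.02 m).
It also fails if it takes over 72 s, if anything falls off the work surface, if the arm or the gripper's body presses on something with over 40 N, if the wrist force passes 120 N, or if a joint passes its speed limit or range.

## Robot

A 6-joint arm with a two-finger parallel gripper is mounted at the origin on a cart in front of the work surface, level with it; the furniture and walls round the work are solid. World frame = base frame: x ahead of the robot, y to its left, z up, the work surface at z = 0. Lengths are in m, angles in degrees, forces in N, time in s.
With the tool pointing down it reaches from about 0.325 to 0.9 m from the base axis. Payload 3.5 kg.
Tool frame: the origin (TCP) lies midway between the tips of the shut fingers; the grasp point (between the pads) lies 19 mm behind it; z points along the fingers, y is the line along which they close (so a half turn about z gives the same grasp; the last joint's range is limited). The gripper opens to 85 mm and grips with 20 to 120 N. Pads are 22 mm wide; open, the fingers measure 114 mm over their backs; the gripper's body (76 mm by 85 mm) begins 54 mm behind the grasp point. The pads swing forward as they close: fully open they stand 13 mm farther back than shut.
Start: joints at [-73.419, 15.837, -1.513, 72.651, 0, 84.076], TCP at [0.239, -0.577, 0.231] pointing down, gripper open.
Joint ranges: [-178.77, 178.77], [-48.84, 107.48], [-61.69, 71.31], [-111.58, 123.2], [-90, 87.43], [-180, 180]. Speed limits (degrees/s): [147.25, 147.25, 180, 180, 180, 180].

## Interface

Orientations are given as [roll, pitch, yaw] about the fixed x, y, z axes, in that order (R = Rz(yaw) Ry(pitch) Rx(roll)).
In Python, from rig import observe, capture, calibration, close_job gives the robot as it stands. The module is installed in compiled form; this text tells all that it offers.
- The arm moves only by the tool apply_moves, never from a script. Its argument "motion" is text: rows parted by semicolons, each of 5 numbers parted by spaces: the finger opening in m, from 0 to 0.0854, then the shift along the world's x, y, z in m, then the turn about the world's z in degrees. A call has 1 to 20 rows; each row shifts and turns the commanded pose from where the row before left it; what a row does not reach is not made up. A row lasts 1/8 s, in which the tool goes at most 62.5 mm and 10.7 degrees, less where a joint would pass 70% of its speed; a pose out of reach is approached as far as the arm can. A call is refused whole if a number of a shift passes 0.0625 or a number of a turn 10.7, either way. A call with a gripper value outside its range is refused whole. The fingers move at their own pace and stop on an object; "grip_force" is the grip in N (left out, the last holds). Time passes only in rows, so rows that do not move let the fingers close. It gives the time, the measured TCP pose, the force, the opening and the grip force at its end, in the units of the state.
- observe(): the state, without advancing time (a new reading comes with each control period).
- capture(name): name is "scene" or "top" or "wrist"; returns the picture (384x512x3 uint8, red, green, blue); there is no depth.
- calibration(name): a dict with "K" (3x3 intrinsics, pixels), "T" (4x4, takes a point from camera to world coordinates); the wrist camera has in their place "T_tool_cam" (4x4, takes a point from camera to tool coordinates, whose origin is the TCP and whose axes are the flange's). Camera axes: x right, y down, z forward; pixel columns grow to the right and rows downward; lengths in m; the calibration is good to about 2 mm. A picture is of the moment at which its call begins: read the wrist's pose just before it. calibration takes no time and is no camera call.
- close_job(): hands the job in; it is judged then, once.
The state is a dict: "t": time; "joint_positions": joint angles; "joint_velocities": joint speeds; "joint_efforts": joint torques, N m; "eef_pos": TCP position; "tool_rot": TCP orientation; "force": force on the tool from outside, world axes, zero at the start; "moment": the same for the moment, N m; "finger_gap": opening from 0.0 (shut) to 1.0 (fully open); "grasp_force": force on a finger pad.
Only numpy, scipy, OpenCV 4.12 (cv2) and the standard library are available. Lean on these libraries where they do the work, as an engineer would, in place of code of your own. Each camera call takes 0.05 s, during which the arm holds its last target. There are 200 camera calls.

## Working session

There is one attempt and no reset: what is moved stays moved. The work goes in short steps, Python scripts to look and compute and a tool call to move; the robot and the scene stay as the last step left them, time stands still between calls to the robot, and variables do not carry over. Pictures are saved under pics/ and viewed, at most 10 in all, crops included, and the job is handed in when it is done.

Besides the shell and the picture viewer there is one more tool, called after "Emit:" by a JSON object that holds its "op" and its "data", one argument or row to a line. apply_moves: Moves the arm, as the interface text tells. Its arguments: {"type":"object","properties":{"motion":{"type":"string"},"grip_force":{"type":"number"}},"required":["motion"]}

```bash
mkdir -p pics; python3 - <<'E'
from rig import *
import cv2,numpy as np
np.set_printoptions(precision=4,suppress=True)
for n in("scene","top"):
    im=capture(n);cv2.imwrite(f"pics/{n}.png",im[...,::-1]);c=calibration(n);print(n,c["K"],c["T"])
print(calibration("wrist"));print(observe())
a=cv2.imread("pics/scene.png");b=cv2.imread("pics/top.png")
E
```

```text
scene [[370.7655   0.     255.9703]
 [  0.     370.7655 199.0326]
 [  0.       0.       1.    ]] [[-0.6988 -0.3278  0.6358 -0.1199]
 [-0.7149  0.2903 -0.6361  0.6008]
 [ 0.024  -0.899  -0.4372  0.5737]
 [ 0.      0.      0.      1.    ]]
top [[441.623    0.     257.7295]
 [  0.     441.623  190.016 ]
 [  0.       0.       1.    ]] [[ 0.0226 -0.9839  0.1773  0.388 ]
 [-0.9997 -0.0229  0.0004 -0.087 ]
 [ 0.0037 -0.1773 -0.9842  1.1008]
 [ 0.      0.      0.      1.    ]]
{'K': array([[286.7372,   0.    , 252.5544],
       [  0.    , 286.7372, 193.9563],
       [  0.    ,   0.    ,   1.    ]]), 'T_tool_cam': array([[ 0.0002, -0.9606, -0.278 ,  0.071 ],
       [ 1.    ,  0.0004, -0.0008,  0.0002],
       [ 0.0009, -0.278 ,  0.9606, -0.142 ],
       [ 0.    ,  0.    ,  0.    ,  1.    ]])}
{'t': 0.1, 'joint_positions': array([-73.4165,  15.8756,  -1.5897,  72.6505,   0.0005,  84.0766]), 'joint_velocities': array([ 0.0957, -0.0756,  0.2449,  0.0729,  0.0102, -0.0055]), 'joint_efforts': array([ -0.0002, -44.6708,  29.6129,   0.0085,  -0.0001,   0.    ]), 'eef_pos': array([ 0.239 , -0.5767,  0.2303]), 'tool_rot': array([-179.8849,   -0.0124,   22.5068]), 'force': array([-0.0125,  0.3086, -0.1591]), 'moment': array([-0.0073,  0.0352,  0.0034]), 'grasp_force': 0.0, 'finger_gap': 1.001661784747377}
```

View pics/scene.png

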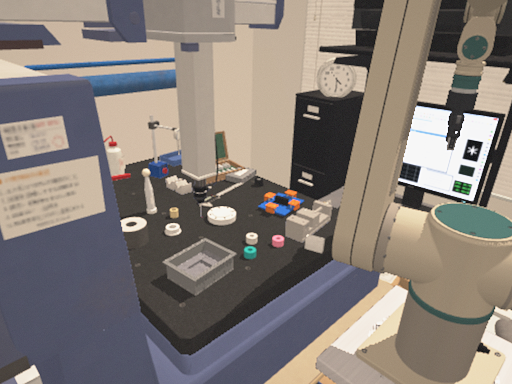

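View pics/top.png

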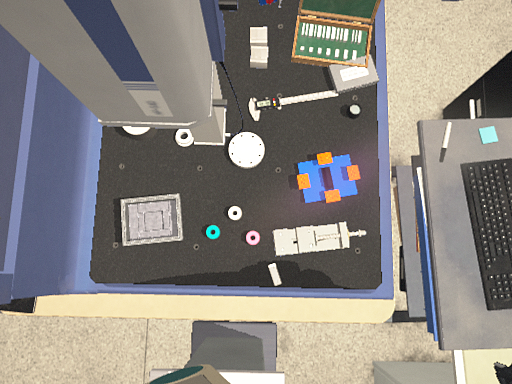

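Candidates for the ring: the white or steel ring at top (235,212) / scene (251,239), turquoise at top (212,232), pink at top (253,238), and the flanged bush at top (184,137). I choose (235,212). The case is at top (151,218) and the lid with orange tabs at (327,177). The disc is at (246,149) and the ram is upper left at about (200,120). Next: triangulate and check with a close crop.

```bash
cat > h.py <<'E'
import numpy as np,cv2
from rig import *
np.set_printoptions(precision=4,suppress=True)
def cam(n,st=None):
    c=calibration(n)
    if n!="wrist": return c["K"],c["T"]
    from scipy.spatial.transform import Rotation as R
    T=np.eye(4);T[:3,:3]=R.from_euler("xyz",st["tool_rot"],degrees=True).as_matrix();T[:3,3]=st["eef_pos"]
    return c["K"],T@c["T_tool_cam"]
def ray(C,p):
    K,T=C;d=T[:3,:3]@np.linalg.solve(K,[p[0],p[1],1]);return T[:3,3],d/np.linalg.norm(d)
def onz(C,p,z):
    o,d=ray(C,p);return o+d*(z-o[2])/d[2]
def proj(C,X):
    K,T=C;q=K@(T[:3,:3].T@(np.asarray(X)-T[:3,3]));return q[:2]/q[2]
def tri(obs):
    A=np.zeros((3,3));b=np.zeros(3);L=[]
    for C,p in obs:
        o,d=ray(C,p);M=np.eye(3)-np.outer(d,d);A+=M;b+=M@o;L.append((o,M))
    X=np.linalg.solve(A,b);return X,[np.linalg.norm(M@(X-o)) for o,M in L]
def blobs(m,mn=15):
    n,l,s,c=cv2.connectedComponentsWithStats(m.astype(np.uint8));return [(c[i],s[i,4]) for i in range(1,n) if s[i,4]>=mn]
def orange(im):
    h=cv2.cvtColor(im,cv2.COLOR_RGB2HSV);return (h[...,0]>4)&(h[...,0]<16)&(h[...,1]>190)&(h[...,2]>120)
E
python3 - <<'E'
from h import *
S,Tt=cam("scene"),cam("top")
s=cv2.imread("pics/scene.png")[...,::-1].copy();t=cv2.imread("pics/top.png")[...,::-1].copy()
def win(m,x0,x1,y0,y1):
    k=np.zeros(m.shape,bool);k[y0:y1,x0:x1]=1;return m&k
for n,im,w in(("s",s,(250,310,180,225)),("t",t,(290,365,145,210))):
    print(n,blobs(win(orange(im),*w)))
rs=blobs(win(s.min(2)>120,243,260,231,246));rt=blobs(win(t.min(2)>120,225,245,203,222));print(rs,rt)
print("ring",tri([(S,rs[0][0]),(Tt,rt[0][0])]), onz(Tt,rt[0][0],.015))
for nm,p,z in(("flange",(246,149),.022),("collar",(184,137),.018),("block",(275,273),.04),("lid",(327,177),.03),("case",(151,218),.05)):print(nm,onz(Tt,p,z))
a=cv2.resize(t[125:285,105:265],(480,480),interpolation=2);b=cv2.resize(s[200:300,155:290],(318,236),interpolation=2)
c=cv2.resize(t[140:215,285:370],(318,281-37),interpolation=2)
o=np.zeros((480,798,3),np.uint8);o[:,:480]=a;o[:236,480:]=b;o[236:,480:]=c
cv2.imwrite("pics/crop1.png",o[...,::-1])
E
```

```text
s [(array([296.6 , 205.65]), np.int32(20)), (array([269.9706, 208.3529]), np.int32(34))]
t []
[(array([251.2705, 237.7459]), np.int32(122))] [(array([234.6414, 212.6414]), np.int32(145))]
ring (array([ 0.5259, -0.0306,  0.0114]), [np.float64(3.0508737887023744e-05), np.float64(3.0508737887158517e-05)]) [ 0.5254 -0.0308  0.015 ]
flange [ 0.6868 -0.0546  0.022 ]
collar [0.7158 0.1041 0.018 ]
block [ 0.381  -0.1319  0.04  ]
lid [ 0.6177 -0.2575  0.03  ]
case [0.5035 0.1667 0.05  ]
```

View pics/crop1.png

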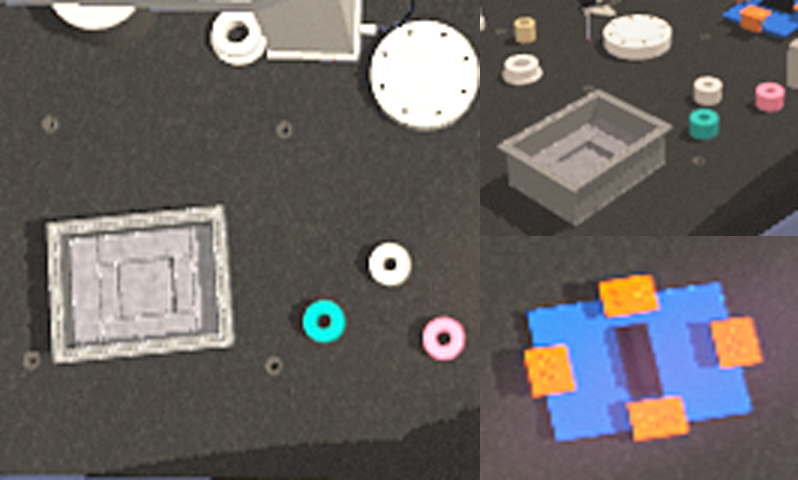

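The crop confirms the white or steel ring (crop 390,264), well apart from turquoise (323,321) and pink (444,338). Case yaw is about +5.6° and lid yaw about +10°. Ring height triangulates to 11 mm, which agrees with the text. I'm moving above the ring.

Emit:
{"op": "apply_moves", "data": {
  "motion": "0.06 0.0255 0.049 0 -1.5;0.06 0.0255 0.049 0 -1.5;0.06 0.0255 0.049 0 -1.5;0.06 0.0255 0.049 0 -1.5;0.06 0.0255 0.049 0 -1.5;0.06 0.0255 0.049 0 -1.5;0.06 0.0255 0.049 0 -1.5;0.06 0.0255 0.049 0 -1.5;0.06 0.0255 0.049 0 -1.5;0.06 0.0255 0.049 -0.02 -1.5;0.06 0.0255 0.05 -0.03 -2;0.06 0 0 0 0;0.06 0 0 0 0",
  "grip_force": 40
}}

```text
t: 1.72
eef_pos: [0.5189, -0.0383, 0.1816]
tool_rot: [180.0, 0.1, 5.5]
force: [0.4, 0.7, 0.7]
finger_gap: 0.702
grasp_force: 0.0
```

```bash
python3 - <<'E'
from h import *
S,Tt=cam("scene"),cam("top")
t=cv2.imread("pics/top.png")[...,::-1].copy();s=cv2.imread("pics/scene.png")[...,::-1].copy()
for p,im,X in(("t",t,(290,365,145,210)),("s",s,(250,310,180,225))):
    h=im[X[2]:X[3],X[0]:X[1]].astype(int);m=(h[...,0]>150)&(h[...,2]<100)
    print(p,[(c+[X[0],X[2]],a) for c,a in blobs(m)])
q=np.array([(48,222),(222,205),(233,345),(55,362)])/3+[105,125]
P=np.array([onz(Tt,p,.05) for p in q]);print(P,P.mean(0),np.linalg.norm(P-np.roll(P,1,0),axis=1))
st=observe();print(st["eef_pos"],st["tool_rot"],st["joint_positions"]);im=capture("wrist");cv2.imwrite("pics/w1.png",im[...,::-1])
C=cam("wrist",st);print("expect ring",proj(C,[.526,-.0306,.01]),[onz(C,b[0],.02) for b in []])
E
```

```text
t [(array([324.085 , 157.5033]), np.int32(153)), (array([353.2157, 172.2222]), np.int32(153)), (array([302.6291, 181.053 ]), np.int32(151)), (array([332.1572, 196.2642]), np.int32(159))]
s [(array([290.931 , 192.4483]), np.int32(58)), (array([268.5862, 195.0862]), np.int32(58)), (array([294.6452, 203.9516]), np.int32(62)), (array([270.5366, 207.2683]), np.int32(82))]
[[0.5477 0.2418 0.05  ]
 [0.5648 0.1031 0.05  ]
 [0.4529 0.0884 0.05  ]
 [0.4364 0.2276 0.05  ]] [0.5005 0.1652 0.05  ] [0.1122 0.1397 0.1128 0.1403]
[ 0.5189 -0.0383  0.1816] [179.9866   0.0693   5.55  ] [-11.3246   7.1726 -18.4142  64.4757  -0.0329 163.1255]
expect ring [246.404 169.852] []
```

View pics/w1.png

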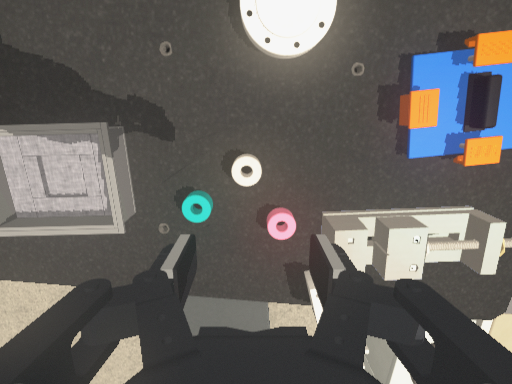

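The wrist view shows the ring at (247,170), as predicted, with the case at left and the lid at right. Joint 6 would pass its range at the case, so I turn the tool half round here. That also brings the yaw to the case's 7°.

Emit:
{"op": "apply_moves", "data": {
  "motion": "0.06 0.0004 0.0004 -0.006 10.7;0.06 0.0004 0.0004 -0.006 10.7;0.06 0.0004 0.0004 -0.006 10.7;0.06 0.0004 0.0005 -0.006 10.7;0.06 0.0004 0.0005 -0.006 10.7;0.06 0.0004 0.0005 -0.006 10.7;0.06 0.0004 0.0005 -0.006 10.7;0.06 0.0004 0.0005 -0.006 10.7;0.06 0.0004 0.0005 -0.006 10.7;0.06 0.0004 0.0005 -0.006 10.7;0.06 0.0004 0.0005 -0.006 10.7;0.06 0.0004 0.0005 -0.006 10.7;0.06 0.0005 0.0005 -0.006 10.7;0.06 0.0005 0.0005 -0.006 10.7;0.06 0.0005 0.0005 -0.006 10.7;0.06 0.0005 0.0005 -0.006 10.7;0.06 0.0005 0.0005 -0.006 10.4;0.06 0 0 0 0;0.06 0 0 0 0"
}}

```text
t: 4.15
eef_pos: [0.527, -0.0311, 0.0806]
tool_rot: [-180.0, 0.1, -173.1]
force: [0.4, 0.0, 0.0]
finger_gap: 0.702
grasp_force: 0.0
```

```bash
python3 - <<'E'
from h import *
st=observe();C=cam("wrist",st);print(st["eef_pos"],st["tool_rot"],st["joint_positions"][[0,5]]);im=capture("wrist");cv2.imwrite("pics/w2.png",im[...,::-1])
p=proj(C,[.526,-.0306,.02]);print(p);x,y=p.astype(int);m=np.zeros(im.shape[:2],bool);m[y-45:y+45,x-45:x+45]=im.min(2)[y-45:y+45,x-45:x+45]>110
for c,a in blobs(m,60):print(c,a,onz(C,c,.017))
E
```

```text
[ 0.527  -0.0311  0.0806] [-179.9713    0.0676 -173.1275] [-10.3924 -17.2649]
[253.3173 207.6841]
[253.5059 204.6396] 1615 [ 0.5246 -0.0306  0.017 ]
```

Emit:
{"op": "apply_moves", "data": {
  "motion": "0.06 -0.0015 0.0005 -0.03 0;0.06 0 0 -0.03 0;0.06 0 0 -0.0106 0;0.06 0 0 0 0;0.02 0 0 0 0;0.02 0 0 0 0;0.02 0 0 0 0;0.02 0 0 0 0;0.02 0 0 0 0;0.02 0 0 0 0",
  "grip_force": 50
}}

```text
t: 5.45
eef_pos: [0.5264, -0.0298, 0.0108]
tool_rot: [-180.0, 0.1, -172.9]
force: [-0.6, 0.8, 6.1]
finger_gap: 0.35
grasp_force: 49.4
```

Emit:
{"op": "apply_moves", "data": {
  "motion": "0.02 0 0 0.03 0;0.02 0 0 0.05 0;0.02 -0.035 0 0.03 0;0.02 -0.035 0 0.02 0;0.02 0 0.049 0 0;0.02 0 0.049 0 0;0.02 0 0.049 0 0;0.02 0 0.049 0 0;0.02 0.0225 0 0 0;0.02 0.0225 0 0 0;0.02 0 0 0 0;0.02 0 0 0 0"
}}

```text
t: 6.95
eef_pos: [0.4991, 0.1662, 0.1391]
tool_rot: [-180.0, -0.1, -172.9]
force: [-0.1, 0.2, -1.6]
finger_gap: 0.344
grasp_force: 49.9
```

```bash
python3 - <<'E'
from h import *
st=observe();C=cam("wrist",st);print(st["eef_pos"],st["tool_rot"],st["joint_positions"][[0,5]],st["finger_gap"],st["force"]);im=capture("wrist");
th=np.radians(6.9);c=np.array([.5005,.1652])
R=np.array([[np.cos(th),-np.sin(th)],[np.sin(th),np.cos(th)]])
def poly(hx,hy,z,col):
    P=np.array([proj(C,[*(c+R@[sx*hx,sy*hy]),z]) for sx,sy in((1,1),(1,-1),(-1,-1),(-1,1))]);print(P.round(0).tolist());cv2.polylines(im,[P.astype(np.int32)],True,col,1)
poly(.056,.071,.05,(255,0,0));poly(.023,.023,.022,(0,255,0))
cv2.imwrite("pics/w3.png",im[...,::-1])
E
```

```text
[0.4991 0.1662 0.1391] [-179.9986   -0.0762 -172.9085] [11.3698  4.2783] 0.34411620007244964 [-0.0555  0.1885 -1.5917]
[[330.0, 259.0], [172.0, 259.0], [161.0, 131.0], [341.0, 132.0]]
[[275.0, 214.0], [227.0, 214.0], [226.0, 166.0], [276.0, 166.0]]
```

View pics/w3.png

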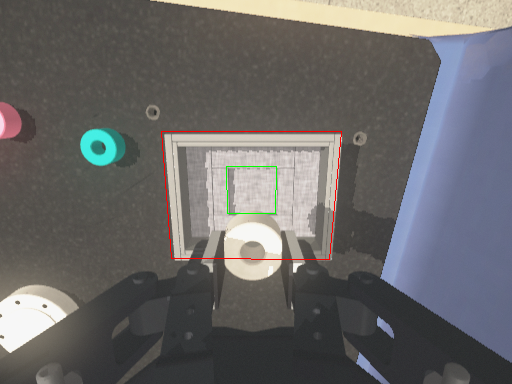

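The overlay of the case lip (red) and pocket (green) fits to about a pixel. The ring is held level at about (252,245). Lowering it.

Emit:
{"op": "apply_moves", "data": {
  "motion": "0.02 0.001 -0.001 -0.0365 0;0.02 0 0 -0.0365 0;0.02 0 0 -0.0265 0;0.02 0 0 -0.006 0;0.02 0 0 -0.004 0;0.02 0 0 -0.004 0;0.02 0 0 0 0"
}}

```text
t: 7.88
eef_pos: [0.5016, 0.1655, 0.0264]
tool_rot: [180.0, 0.1, -172.9]
force: [-0.7, 0.0, -0.9]
finger_gap: 0.353
grasp_force: 49.9
```

Emit:
{"op": "apply_moves", "data": {
  "motion": "0.02 0 0 -0.0015 0;0.02 0 0 0 0;0.055 0 0 0 0;0.055 0 0 0 0;0.055 0 0 0 0;0.055 0 0 0.03 0;0.055 0 0 0.05 0;0.055 -0.04 0 0.03 0;0.055 0 0 0 0;0.055 0 0 0 0"
}}

```text
t: 9.12
eef_pos: [0.4612, 0.1654, 0.134]
tool_rot: [-180.0, 0.0, -172.9]
force: [0.7, 0.1, 0.0]
finger_gap: 0.64
grasp_force: 0.0
```

```bash
python3 - <<'E'
from h import *
st=observe();C=cam("wrist",st);print(st["eef_pos"],st["force"]);im=capture("wrist");
x,y=proj(C,[.5005,.1652,.034]).astype(int);print(x,y,proj(C,[.51,.1652,.034]))
w=im[y-70:y+70,x-90:x+90];cv2.imwrite("pics/w4.png",cv2.resize(w,None,fx=3,fy=3)[...,::-1])
# lid estimate, tabs triangulated
S,Tt=cam("scene"),cam("top")
T=[(324.085,157.503),(353.216,172.222),(302.629,181.053),(332.157,196.264)]
Q=[(268.586,195.086),(294.645,203.952),(290.931,192.448),(270.537,207.268)]
for z in(.03,.04):
    P=np.array([onz(Tt,p,z) for p in T]);print(z,P[:,:2].tolist(),P.mean(0))
import itertools
for p in T:print([ (tri([(Tt,p),(S,q)])[0].round(3).tolist(),round(tri([(Tt,p),(S,q)])[1][0]*1e3,1)) for q in Q])
E
```

```text
[0.4612 0.1654 0.134 ] [0.659  0.0582 0.0491]
246 234 [245.7005 244.3188]
0.03 [[0.6672996941245155, -0.25046582328133143], [0.6313479887717306, -0.3226916386642383], [0.6060354789433771, -0.19713444492060184], [0.569582820551064, -0.269928981178693]] [ 0.6186 -0.2601  0.03  ]
0.04 [[0.6646915212642578, -0.2489395208814577], [0.6290755618458388, -0.3204908335215008], [0.6039994405887666, -0.1961061938171282], [0.5678872064331332, -0.2682209161594987]] [ 0.6164 -0.2584  0.04  ]
[([0.669, -0.251, 0.026], np.float64(0.7)), ([0.634, -0.279, 0.007], np.float64(46.3)), ([0.631, -0.267, 0.052], np.float64(36.0)), ([0.678, -0.263, -0.028], np.float64(6.0))]
[([0.665, -0.302, 0.009], np.float64(38.5)), ([0.636, -0.34, -0.024], np.float64(9.6)), ([0.632, -0.324, 0.027], np.float64(0.4)), ([0.674, -0.318, -0.049], np.float64(33.4))]
[([0.604, -0.189, 0.068], np.float64(6.7)), ([0.572, -0.216, 0.048], np.float64(36.6)), ([0.571, -0.207, 0.089], np.float64(27.4)), ([0.609, -0.198, 0.02], np.float64(0.8))]
[([0.598, -0.237, 0.053], np.float64(43.4)), ([0.57, -0.272, 0.022], np.float64(0.7)), ([0.569, -0.259, 0.068], np.float64(7.4)), ([0.603, -0.249, 0.002], np.float64(39.1))]
```

View pics/w4.png

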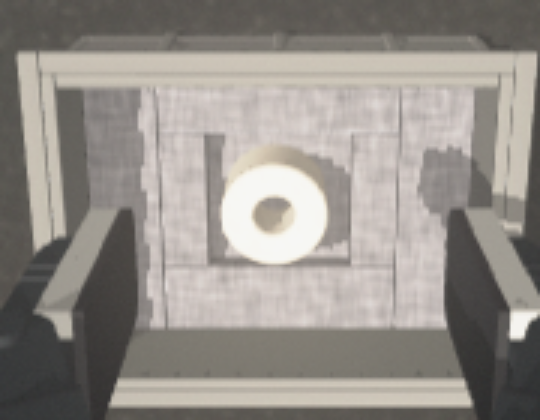

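The ring sits flat in the pocket (crop 275,215), slightly off centre but with walls visible all round. The lid is at about (0.619, −0.2605), yaw 11.3°, standing on the plate. Crossing with the tool drawn in.

Emit:
{"op": "apply_moves", "data": {
  "motion": "0.05 -0.01 -0.0535 0.01 0.6;0.05 0 -0.0535 0.01 0.6;0.05 0 -0.0535 0.01 0.6;0.05 0 -0.0535 0 0.6;0.05 0 -0.0535 0 0.6;0.05 0 -0.0535 0 0.6;0.05 0 -0.0535 0 0.6;0.05 0.042 -0.013 0 0;0.05 0.042 -0.013 0 0;0.05 0.042 -0.013 0 0;0.05 0.042 -0.013 -0.01 0;0.05 0 0 0 0;0.05 0 0 0 0"
}}

```text
t: 10.8
eef_pos: [0.6181, -0.2609, 0.1523]
tool_rot: [179.9, -0.2, -168.7]
force: [-0.5, 0.1, -0.0]
finger_gap: 0.585
grasp_force: 0.0
```

```bash
cat > lid.py <<'E'
from h import *
import sys
def lidlook(c,deg,z0,name):
    st=observe();C=cam("wrist",st);print(st["t"],st["eef_pos"],st["tool_rot"],st["force"],st["finger_gap"],st["joint_positions"][[0,5]]);im=capture("wrist")
    th=np.radians(deg);R=np.array([[np.cos(th),-np.sin(th)],[np.sin(th),np.cos(th)]])
    for (cx,cy,hx,hy,z,col) in((0,0,.025,.007,.035,(255,0,0)),(0,0,.052,.067,.013,(255,255,0)),(-.048,0,.014,.018,.0305,(0,255,0)),(.048,0,.014,.018,.0305,(0,255,0)),(0,.063,.018,.014,.0305,(0,255,0)),(0,-.063,.018,.014,.0305,(0,255,0))):
        P=np.array([proj(C,[*(np.array(c)+R@[cx+sx*hx,cy+sy*hy]),z+z0]) for sx,sy in((1,1),(1,-1),(-1,-1),(-1,1))]);cv2.polylines(im,[P.astype(np.int32)],True,col,1)
    cv2.imwrite(name,im[...,::-1])
E
python3 -c "
from lid import *
lidlook([.619,-.2605],11.3,0,'pics/w5.png')"
```

```text
10.8 [ 0.6181 -0.2609  0.1523] [ 179.8697   -0.1684 -168.7075] [-0.4773  0.111  -0.0452] 0.5846143962801387 [-28.3939 -39.6862]
```

View pics/w5.png

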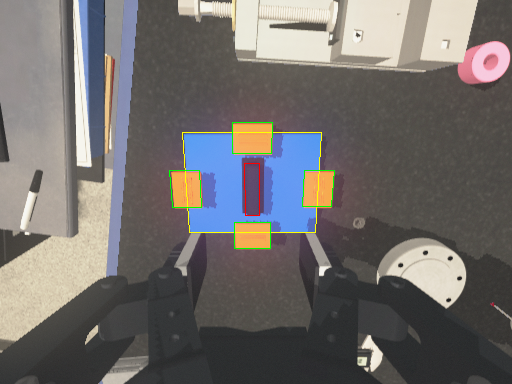

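The overlay fits the lid, its handle and all four tabs. Descending to pinch the bar.

Emit:
{"op": "apply_moves", "data": {
  "motion": "0.05 0.001 0.0005 -0.045 0;0.05 0 0 -0.045 0;0.05 0 0 -0.03 0;0.05 0 0 -0.015 0;0.05 0 0 0 0;0.0 0 0 0 0;0.0 0 0 0 0;0.0 0 0 0 0;0.0 0 0 0 0;0.0 0 0 0 0;0.0 0 0 0 0",
  "grip_force": 80
}}

```text
t: 12.22
eef_pos: [0.6214, -0.261, 0.0215]
tool_rot: [-179.9, 0.1, -168.7]
force: [-0.9, 0.9, 5.5]
finger_gap: 0.141
grasp_force: 81.1
```

Emit:
{"op": "apply_moves", "data": {
  "motion": "0 0 0 0.02 0;0 0 0 0.05 0;0 0 0 0.06 0;0 -0.042 0 0.01 0;0 -0.042 0 0.01 0;0 -0.042 0 0 0;0 -0.042 0 0 0;0 0 0.0426 0 -0.5;0 0 0.0426 0 -0.5;0 0 0.0426 0 -0.5;0 0 0.0426 0 -0.5;0 0 0.0426 0 -0.5;0 0 0.0426 0 -0.5;0 0 0.0426 0 -0.5;0 0 0.0426 0 -0.5;0 0 0.0426 0 -0.5;0 0 0.0426 0 0;0 0.024 0 0 0;0 0.024 0 0 0;0 0 0 0 0"
}}

```text
t: 14.72
eef_pos: [0.5017, 0.1656, 0.17]
tool_rot: [-180.0, 0.1, -173.2]
force: [-1.7, 0.1, -3.4]
finger_gap: 0.135
grasp_force: 79.9
```

```bash
python3 -c "
from lid import *
st=observe();p=st['eef_pos'];d=st['tool_rot'][2]+180
lidlook(p[:2],d,p[2]-.0215,'pics/w6.png')"
```

```text
14.725 [0.5017 0.1656 0.17  ] [-179.9888    0.1101 -173.2033] [-1.6795  0.0987 -3.4112] 0.13481719600941217 [11.2609  4.4642]
```

View pics/w6.png

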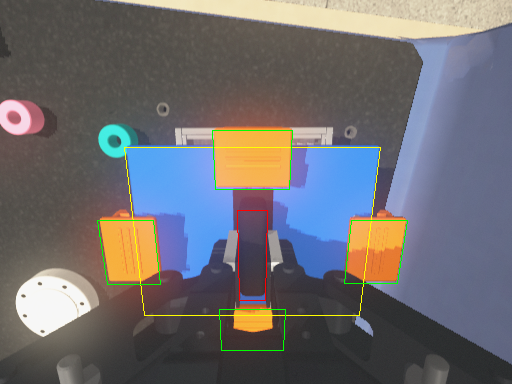

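The lid is held level. The overlay, assuming lid centre = TCP, fits the tabs, plate edge and bar. Quick numeric check of the offset, then lowering.

```bash
python3 - <<'E'
from h import *
st=observe();C=cam("wrist",st);im=capture("wrist").astype(int);p=st['eef_pos'];m=(im[...,0]>150)&(im[...,2]<100)&(im[...,0]-im[...,1]>50)
th=np.radians(st['tool_rot'][2]+180);R=np.array([[np.cos(th),-np.sin(th)],[np.sin(th),np.cos(th)]])
for nm,v in(("front",[-.048,0]),("left",[0,.063]),("right",[0,-.063])):
    X=p[:2]+R@v;q=proj(C,[*X,p[2]-.0215+.0305]);k=np.zeros(m.shape,np.uint8);x,y=q.astype(int);k[y-50:y+45,max(x-55,0):x+55]=1
    pts=np.argwhere(m&(k>0))[:,::-1];lo,hi=np.percentile(pts,[2,98],axis=0)
    print(nm,q,lo,hi,"off(mm,lidframe)",R.T@((onz(C,np.median(pts,0),p[2]+.009)[:2]-X))*1e3)
E
```

```text
front [252.5462 160.6877] [217. 127.] [289. 184.] off(mm,lidframe) [-3.1268  1.1385]
left [375.1064 253.4044] [348. 215.] [401.   278.44] off(mm,lidframe) [-3.6212  0.0249]
right [129.8656 253.4732] [103. 215.] [157. 279.] off(mm,lidframe) [-3.6573 -0.0066]
```

Emit:
{"op": "apply_moves", "data": {
  "motion": "0 -0.0012 -0.0004 -0.03 0;0 0 0 -0.03 0;0 0 0 -0.02 0;0 0 0 -0.008 0;0 0 0 0 0;0 0 0 0 0"
}}

```text
t: 15.58
eef_pos: [0.4997, 0.1652, 0.0824]
tool_rot: [180.0, 0.1, -173.2]
force: [0.8, -0.4, -4.2]
finger_gap: 0.136
grasp_force: 79.8
```

The pads sit about 2 mm toward −x of the TCP, matching the first lid estimate. I'm correcting x by +2.5 mm and lowering gently.

Emit:
{"op": "apply_moves", "data": {
  "motion": "0 0.0025 0.0003 0 0;0 0 0 -0.004 0;0 0 0 -0.004 0;0 0 0 -0.003 0;0 0 0 -0.003 0;0 0 0 0 0;0 0 0 0 0"
}}

```text
t: 16.45
eef_pos: [0.5012, 0.1653, 0.0672]
tool_rot: [180.0, -0.0, -173.2]
force: [0.0, 0.1, -3.6]
finger_gap: 0.135
grasp_force: 80.0
```

Emit:
{"op": "apply_moves", "data": {
  "motion": "0 0.0005 0 -0.002 0;0 0 0 -0.0015 0;0 0 0 -0.0015 0;0 0 0 0 0;0 0 0 0 0"
}}

```text
t: 17.08
eef_pos: [0.5021, 0.1654, 0.0654]
tool_rot: [180.0, 0.0, -173.2]
force: [-7.5, -1.4, 18.0]
finger_gap: 0.134
grasp_force: 83.1
```

Emit:
{"op": "apply_moves", "data": {
  "motion": "0 -0.001 -0.0002 0 0;0 0 0 0 0;0 0 0 0 0"
}}

```text
t: 17.45
eef_pos: [0.5021, 0.1655, 0.0654]
tool_rot: [180.0, 0.1, -173.2]
force: [-4.0, -0.0, 16.5]
finger_gap: 0.14
grasp_force: 82.6
```

Emit:
{"op": "apply_moves", "data": {
  "motion": "0 -0.0005 0 0.001 0;0.03 0 0 0 0;0.03 0 0 0 0;0.04 0 0 0 0;0.04 0 0 0.02 0;0.04 0 0 0.05 0;0.04 0 0 0.05 0;0.04 -0.05 0 0 0;0.04 0 0 0 0;0.04 0 0 0 0"
}}

```text
t: 18.7
eef_pos: [0.4504, 0.1651, 0.183]
tool_rot: [-180.0, 0.0, -173.2]
force: [0.7, 0.3, 0.0]
finger_gap: 0.464
grasp_force: 0.0
```

```bash
python3 - <<'E'
from lid import *
lidlook([.5005,.1652],6.9,.042,'pics/w7.png')
S=cam("scene");im=capture("scene")
th=np.radians(6.9);R=np.array([[np.cos(th),-np.sin(th)],[np.sin(th),np.cos(th)]])
c=np.array([.5005,.1652])
s=im[205:305,150:260];s=cv2.resize(s,None,fx=3.4,fy=3.4,interpolation=2)
for z in(.055,):
    P=np.array([(proj(S,[*(c+R@[sx*.052,sy*.067]),z])-[150,205])*3.4 for sx,sy in((1,1),(1,-1),(-1,-1),(-1,1))]);cv2.polylines(s,[P.astype(np.int32)],True,(255,255,0),1)
w=cv2.imread('pics/w7.png')[60:360,80:480];o=np.zeros((340,800,3),np.uint8);o[:300,:400]=w;o[:,400:400+s.shape[1]]=s[...,::-1]
cv2.imwrite('pics/w7b.png',o)
E
```

```text
18.7 [0.4504 0.1651 0.183 ] [-179.998     0.0225 -173.1876] [0.6877 0.2818 0.0466] 0.464405188206143 [12.4085  5.5961]
```

View pics/w7b.png

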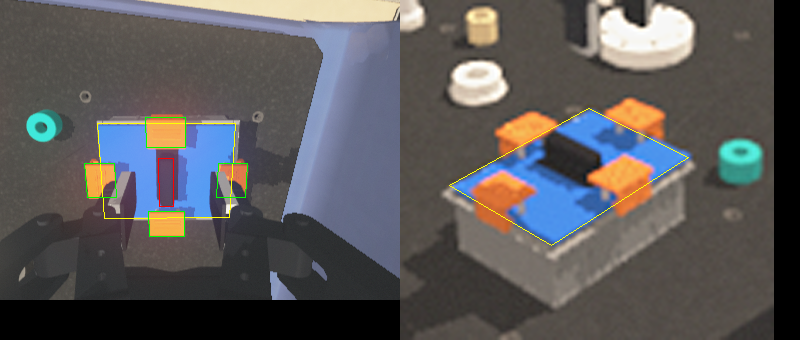

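The lid lies level with its plate on the rim, and both views match the 42 mm model. To make sure it is seated, I'll press on top of the bar with shut fingers, where contact height should be 77 mm.

Emit:
{"op": "apply_moves", "data": {
  "motion": "0 0.05 0.0002 0 0;0 0 0 -0.03 0;0 0 0 -0.03 0;0 0 0 -0.03 0;0 0 0 -0.008 0;0 0 0 -0.004 0;0 0 0 -0.003 0;0 0 0 -0.002 0;0 0 0 0 0;0 0 0 0 0"
}}

```text
t: 20.05
eef_pos: [0.5017, 0.1655, 0.0792]
tool_rot: [-180.0, 0.2, -173.2]
force: [-3.6, -1.8, 11.0]
finger_gap: -0.001
grasp_force: 5.2
```

Emit:
{"op": "apply_moves", "data": {
  "motion": "0 0 0 -0.003 0;0 0 0 -0.003 0;0 0 0 0 0;0 0 0 0 0"
}}

```text
t: 20.55
eef_pos: [0.5018, 0.1656, 0.0788]
tool_rot: [-180.0, 0.2, -173.2]
force: [-16.6, -4.7, 47.2]
finger_gap: 0.001
grasp_force: 23.1
```

It is rigid at 79 mm, 2 mm higher than nominal. I'll touch the bare work surface to find out whether that is a tip offset.

Emit:
{"op": "apply_moves", "data": {
  "motion": "0 0 0 0.02 0;0 0 0 0.035 0;0 -0.045 -0.045 0 0;0 -0.045 -0.045 0 0;0 0 -0.045 0 0;0 0 0 -0.04 0;0 0 0 -0.04 0;0 0 0 -0.03 0;0 0 0 -0.006 0;0 0 0 -0.004 0;0 0 0 -0.004 0;0 0 0 -0.003 0;0 0 0 0 0;0 0 0 0 0"
}}

```text
t: 22.3
eef_pos: [0.4133, 0.0319, -0.0]
tool_rot: [-180.0, 0.1, -173.2]
force: [-3.6, 0.7, 11.7]
finger_gap: 0.001
grasp_force: 6.0
```

The surface reads 0.0 mm, so the tip is accurate and the lid sits about 1.8 mm high, just inside the limit. I'll press a corner of the lid plate (nominal top 55 mm) to check tilt and seating.

Emit:
{"op": "apply_moves", "data": {
  "motion": "0 0 0 0.05 0;0 0 0 0.06 0;0 0.0285 0.0405 0 0;0 0.0285 0.0405 0 0;0 0 0 -0.03 0;0 0 0 -0.014 0;0 0 0 -0.006 0;0 0 0 -0.005 0;0 0 0 -0.003 0;0 0 0 0 0;0 0 0 0 0"
}}

```text
t: 23.68
eef_pos: [0.4692, 0.1126, 0.0549]
tool_rot: [180.0, 0.0, -173.2]
force: [-12.4, -0.9, 33.5]
finger_gap: 0.001
grasp_force: 16.7
```

Emit:
{"op": "apply_moves", "data": {
  "motion": "0 0 0 0.02 0;0 0 0 0.025 0;0 0.0227 0.0363 0 0;0 0.0227 0.0363 0 0;0 0.0227 0.0363 0 0;0 0 0 -0.025 0;0 0 0 -0.011 0;0 0 0 -0.005 0;0 0 0 -0.002 0;0 0 0 0 0;0 0 0 0 0"
}}

```text
t: 25.05
eef_pos: [0.5356, 0.2209, 0.055]
tool_rot: [-180.0, -0.1, -173.2]
force: [-7.4, -1.7, 15.2]
finger_gap: 0.0
grasp_force: 7.9
```

Both diagonal corners read 55 mm, so the lid is fully seated. Pressing the left tab first.

Emit:
{"op": "apply_moves", "data": {
  "motion": "0 0 0 0.02 0;0 0 0 0.023 0;0 -0.042 0.008 0 0;0 0 0 0 0;0 0 0 -0.018 0;0 0 0 -0.008 0;0 0 0 -0.006 0;0 0 0 -0.005 0;0 0 0 -0.002 0;0 0 0 0 0;0 0 0 0 0"
}}

```text
t: 26.42
eef_pos: [0.4955, 0.2294, 0.0591]
tool_rot: [-179.9, 0.0, -173.2]
force: [-7.5, -3.5, 19.5]
finger_gap: 0.0
grasp_force: 10.0
```

Emit:
{"op": "apply_moves", "data": {
  "motion": "0 0 0 0.02 0;0 0 0 0.02 0;0 -0.02 -0.034 0 0;0 -0.02 -0.034 0 0;0 0 0 0 0;0 0 0 -0.02 0;0 0 0 -0.008 0;0 0 0 -0.006 0;0 0 0 -0.005 0;0 0 0 -0.001 0;0 0 0 0 0;0 0 0 0 0"
}}

```text
t: 27.92
eef_pos: [0.4558, 0.1622, 0.059]
tool_rot: [-180.0, 0.1, -173.2]
force: [-7.2, -0.5, 21.0]
finger_gap: 0.003
grasp_force: 10.4
```

Emit:
{"op": "apply_moves", "data": {
  "motion": "0 0 0 0.02 0;0 0 0 0.02 0;0 0.0277 -0.0285 0 0;0 0.0277 -0.0285 0 0;0 0 0 0 0;0 0 0 -0.02 0;0 0 0 -0.008 0;0 0 0 -0.006 0;0 0 0 -0.005 0;0 0 0 -0.001 0;0 0 0 0 0;0 0 0 0 0"
}}

```text
t: 29.42
eef_pos: [0.5096, 0.1053, 0.059]
tool_rot: [180.0, -0.1, -173.2]
force: [-10.2, 0.5, 22.1]
finger_gap: -0.004
grasp_force: 10.7
```

Emit:
{"op": "apply_moves", "data": {
  "motion": "0 0 0 0.02 0;0 0 0 0.02 0;0 0.02 0.0342 0 0;0 0.02 0.0342 0 0;0 0 0 0 0;0 0 0 -0.02 0;0 0 0 -0.008 0;0 0 0 -0.006 0;0 0 0 -0.005 0;0 0 0 -0.001 0;0 0 0 0 0;0 0 0 0 0"
}}

```text
t: 30.92
eef_pos: [0.5502, 0.173, 0.0592]
tool_rot: [-180.0, 0.0, -173.2]
force: [-6.7, -1.6, 18.3]
finger_gap: -0.003
grasp_force: 9.1
```

Emit:
{"op": "apply_moves", "data": {
  "motion": "0 0 0 0.03 0;0 0 0 0.05 0;0 -0.05 0 0.03 0;0 -0.05 0 0.03 0;0 0 0 0 0;0 0 0 0 0;0 0 0 0 0"
}}

```text
t: 31.8
eef_pos: [0.451, 0.173, 0.1954]
tool_rot: [-180.0, -0.1, -173.2]
force: [-0.8, -0.3, 1.0]
finger_gap: 0.003
grasp_force: 0.0
```

```bash
python3 - <<'E'
from h import *
st=observe();C=cam("wrist",st);print(st["t"],st["eef_pos"],st["force"]);w=capture("wrist");s=capture("scene")
x,y=proj(C,[.5,.165,.05]).astype(int);x=min(max(x,110),400);y=min(max(y,90),290)
a=cv2.resize(w[y-90:y+90,x-105:x+105],(400,343));b=cv2.resize(s[205:305,150:265],(394,343),interpolation=2)
cv2.imwrite("pics/w8.png",np.hstack([a,b])[...,::-1])
E
```

```text
31.8 [0.451  0.173  0.1954] [-0.833  -0.2891  0.9564]
```

View pics/w8.png

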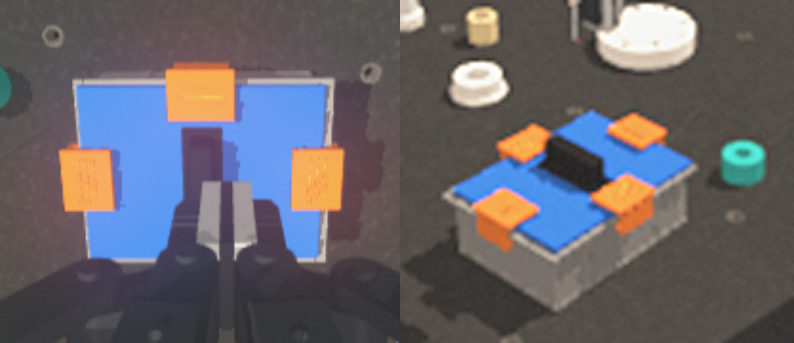

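All four tabs lie low and flush with the lid in the scene crop at (525,143), (637,130), (505,208) and (622,193). The lid is level on the case and the arm is clear. Handing in.

```bash
python3 -c "
from rig import *
print(close_job())"
```

```text
the job is handed in; nothing more can be done
None
```

The job is handed in at about 32 s: the ring was flat in the pocket before I closed the case, the lid is level on it, all four tabs were pressed to their stops and look home in the last picture, and the arm is clear; no verdict came back.

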